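# Load three power modules into the bench frame

## Task

Load the three power modules (white battery, black contactor, orange-and-white driver) into the open-fronted aluminium frame, one after another, by sliding them along the bench: side by side, square to the frame, each pushed nose first fully home against the frame's back wall, with its yellow-marked tail left at the open side. Do not lift or tip the modules, and leave the other things on the bench where they are.

Things in the scene. Friction and masses are not known exactly. Their poses are not given: they have to be found in the camera images.
- bay: U-shaped aluminium bay fixed on the bench: back and two side walls 20 mm thick, 40 mm high; front open, no sill, floor = bench (grey sheet). Inside 345 mm wide (y), 125 mm deep (x). Origin: bench level, mid-mouth; x points in to the back wall, z up. White 45 degree guides flare out from both ends of the mouth, reaching 25 mm before it. Mouth faces about towards the robot.
- battery: White battery pack with a red label on top: box 120 mm (x) by 105 mm (y), 50 mm high, about 0.6 kg. Origin: centre of its underside; +x to the nose, -x to the tail with a yellow strip on top, z up. At the start the nose points ahead (+x of the robot), give or take 25 degrees.
- contactor: Black contactor with two copper studs on top near its nose: box 95 mm (x) by 95 mm (y), 48 mm high, 62 mm over the studs, about 0.5 kg. Origin: centre of its underside; +x to the nose, -x to the tail with a yellow strip on top, z up. At the start the nose points ahead (+x of the robot), give or take 25 degrees.
- driver: Orange motor driver, white at the nose half, with dark cooling fins on top: box 110 mm (x) by 100 mm (y), 46 mm high, 53 mm over the fins, about 0.5 kg. Origin: centre of its underside; +x to the nose, -x to the tail with a yellow strip on top, z up. At the start the nose points ahead (+x of the robot), give or take 25 degrees.
- bottle: Bystander: upright amber bottle, 48 mm across, 110 mm high. Origin: centre of its base.
- offcut: Bystander: offcut of aluminium extrusion lying along its x, 140 x 30 x 30 mm. Origin: centre of its underside.
- parts_tray: Bystander: small open blue tray 90 mm (x) by 70 mm (y), 35 mm high. Origin: centre of its underside.
- screwdriver: Bystander: screwdriver with red handle lying along its x, 170 mm long, up to about 30 mm thick, handle at -x. Origin: on the bench under its middle.

How it is judged (in metres and radians):
On the way, in this order (a step that is already met when the one before it is completed fails the run):
1. one module is in the frame (((x of battery in the frame of bay above 0.035 m and y of battery in the frame of bay between -0.124 and 0.124 m and angle between the x axis of battery and the x axis of bay, either way round below 0.35 rad and angle between battery's own z axis and vertical below 0.06 rad and linear speed of battery below 0.01 m/s) or (x of contactor in the frame of bay above 0.0475 m and y of contactor in the frame of bay between -0.129 and 0.129 m and angle between the x axis of contactor and the x axis of bay, either way round below 0.35 rad and angle between contactor's own z axis and vertical below 0.06 rad and linear speed of contactor below 0.01 m/s) or (x of driver in the frame of bay above 0.04 m and y of driver in the frame of bay between -0.1265 and 0.1265 m and angle between the x axis of driver and the x axis of bay, either way round below 0.35 rad and angle between driver's own z axis and vertical below 0.06 rad and linear speed of driver below 0.01 m/s))), for 0.2 s.
2. a second module is in the frame ((((x of battery in the frame of bay above 0.035 m and y of battery in the frame of bay between -0.124 and 0.124 m and angle between the x axis of battery and the x axis of bay, either way round below 0.35 rad and angle between battery's own z axis and vertical below 0.06 rad and linear speed of battery below 0.01 m/s) and (x of contactor in the frame of bay above 0.0475 m and y of contactor in the frame of bay between -0.129 and 0.129 m and angle between the x axis of contactor and the x axis of bay, either way round below 0.35 rad and angle between contactor's own z axis and vertical below 0.06 rad and linear speed of contactor below 0.01 m/s)) or ((x of battery in the frame of bay above 0.035 m and y of battery in the frame of bay between -0.124 and 0.124 m and angle between the x axis of battery and the x axis of bay, either way round below 0.35 rad and angle between battery's own z axis and vertical below 0.06 rad and linear speed of battery below 0.01 m/s) and (x of driver in the frame of bay above 0.04 m and y of driver in the frame of bay between -0.1265 and 0.1265 m and angle between the x axis of driver and the x axis of bay, either way round below 0.35 rad and angle between driver's own z axis and vertical below 0.06 rad and linear speed of driver below 0.01 m/s)) or ((x of contactor in the frame of bay above 0.0475 m and y of contactor in the frame of bay between -0.129 and 0.129 m and angle between the x axis of contactor and the x axis of bay, either way round below 0.35 rad and angle between contactor's own z axis and vertical below 0.06 rad and linear speed of contactor below 0.01 m/s) and (x of driver in the frame of bay above 0.04 m and y of driver in the frame of bay between -0.1265 and 0.1265 m and angle between the x axis of driver and the x axis of bay, either way round below 0.35 rad and angle between driver's own z axis and vertical below 0.06 rad and linear speed of driver below 0.01 m/s)))), for 0.2 s.
3. all three modules are in the frame (x of battery in the frame of bay above 0.035 m and y of battery in the frame of bay between -0.124 and 0.124 m and angle between the x axis of each of battery, contactor, driver and the x axis of bay, either way round below 0.35 rad and angle between each of battery, contactor, driver's own z axis and vertical below 0.06 rad and linear speed of each of battery, contactor, driver below 0.01 m/s and x of contactor in the frame of bay above 0.0475 m and y of contactor in the frame of bay between -0.129 and 0.129 m and x of driver in the frame of bay above 0.04 m and y of driver in the frame of bay between -0.1265 and 0.1265 m), for 0.2 s.
At the end, for the whole second after the job is handed in: All three modules rest inside the frame between its side walls, noses within 12 mm of the back wall, within 0.12 rad (7 degrees) of square to the frame, flat on the bench and still; the bottle, offcut, tray and screwdriver are within 25 mm of where they began (x of battery in the frame of bay above 0.053 m and y of battery in the frame of bay between -0.124 and 0.124 m and angle between the x axis of each of battery, contactor, driver and the x axis of bay, either way round below 0.12 rad and angle between each of battery, contactor, driver's own z axis and vertical below 0.06 rad and linear speed of each of battery, contactor, driver below 0.01 m/s and x of contactor in the frame of bay above 0.0655 m and y of contactor in the frame of bay between -0.129 and 0.129 m and x of driver in the frame of bay above 0.058 m and y of driver in the frame of bay between -0.1265 and 0.1265 m and distance of each of bottle, offcut, parts_tray, screwdriver from where it was at the start of the episode below 0.025 m); the robot touches nothing.
It fails at once if a module is lifted more than 15 mm off the bench (height (world z) of any of battery, contactor, driver above 0.015 m).
It fails at once if a module is tipped by more than 0.25 rad (angle between any of battery, contactor, driver's own z axis and vertical above 0.25 rad).
It fails at once if a bystander (bottle, offcut, tray, screwdriver) is pushed more than 25 mm or knocked over (distance of any of bottle, offcut, parts_tray, screwdriver from where it was at the start of the episode above 0.025 m or angle between bottle's own z axis and vertical above 0.5 rad).
It also fails if it takes over 72 s, if anything falls off the work surface, if the arm or the gripper's body presses on something with over 40 N, if the wrist force passes 120 N, or if a joint passes its speed limit or range.

## Robot

A 6-joint arm with a two-finger parallel gripper is mounted at the origin on the work surface. World frame = base frame: x ahead of the robot, y to its left, z up, the work surface at z = 0. Lengths are in mm, angles in rad, forces in N, time in s.
With the tool pointing down it reaches from about 350 to 775 mm from the base axis. Payload 5.5 kg.
Tool frame: the origin (TCP) lies between the finger pads; the fingertips stand 17 mm ahead of it and the grasp point (between the pads) lies 2 mm behind it; z points along the fingers, y is the line along which they close (so a half turn about z gives the same grasp; the last joint's range is limited). The gripper opens to 85 mm and grips with 20 to 120 N. Pads are 22 mm wide; open, the fingers measure 114 mm over their backs; the gripper's body (76 mm by 85 mm) begins 54 mm behind the grasp point. The pads swing forward as they close: fully open they stand 13 mm farther back than shut.
Start: joints at [0.992, 0.313, 0.046, 1.304, 0, 1.431], TCP at [244.319, 520.556, 248.323] pointing down, gripper open.
Joint ranges: [-2.76, 2.76], [-0.86, 1.69], [-1.03, 1.26], [-2.2, 2.34], [-1.47, 1.5], [-3.14, 3.14]. Speed limits (rad/s): [2.57, 2.57, 3.14, 3.14, 3.14, 3.14].

## Interface

Orientations are given as [roll, pitch, yaw] about the fixed x, y, z axes, in that order (R = Rz(yaw) Ry(pitch) Rx(roll)).
In Python, from cell import manip gives the robot as it stands.
- The arm moves only by the tool play_rows, never from a script. Its argument "increments" is a list of rows, each a list of 3 entries, a list of its own where there are three numbers: the shift along the world's x, y, z in mm, then the turn, a rotation vector about the world's x, y, z in rad, then the finger opening in mm, from 0 to 85.4. A call has 1 to 10 rows; each row shifts and turns the commanded pose from where the row before left it; what a row does not reach is not made up. A row lasts 1/8 s, in which the tool goes at most 62.5 mm and 10.7 degrees, less where a joint would pass 70% of its speed; a pose out of reach is approached as far as the arm can. A call is refused whole if a number of a shift passes 62.5 or a number of a turn 0.188, either way. A call with a gripper value outside its range is refused whole. The fingers move at their own pace and stop on an object; the grip force is fixed at half the most. Time passes only in rows, so rows that do not move let the fingers close. It gives the time, the measured TCP pose, the force, the opening and the grip force at its end, in the units of the state.
- manip.sense(): the state, without advancing time (a new reading comes with each control period).
- manip.camera(name): name is "side" or "top"; returns (picture, depth): 420x560x3 uint8, red, green, blue; 420x560 float32, mm along the optical axis (not along the pixel's ray), 0 where there is no reading.
- manip.camera_model(name): a dict with "fx", "fy", "cx", "cy" (pixels), "k1" (the pictures are not rectified: a ray, as slopes to the right and down, at radius r is drawn at 1 + k1 r^2 times it, then the intrinsics apply), "cam_to_world" (4x4, takes a point from camera to world coordinates). Camera axes: x right, y down, z forward; pixel columns grow to the right and rows downward; lengths in mm; the calibration is good to about 2 mm. A picture is of the moment at which its call begins. camera_model takes no time and is no camera call.
- manip.hand_in(): hands the job in; it is judged then, once.
Trained networks look in the newest picture that a camera, given by its name, has taken for a name from the list of things; names that differ only in an ending like _2 or _b are one class to them, and where a whole thing is asked for, a point or a joint stands for the part that bears it (a point fixed in the world has none). Each returns a list of dicts, best first, with "score" (0 to 1); they miss things now and then, are a little off and sometimes report something else, mostly with a low value. They report only what shows in the picture. A call takes as long as a camera call.
- manip.recognise(camera, thing): "box" ([centre column, centre row, width, height] in pixels, round what is visible of it).
- manip.outline_of(camera, thing): "mask" (420x560 bool, what is visible of it) and "box" ([centre column, centre row, width, height] in pixels, round what is visible of it).
The state is a dict: "time": time; "qpos": joint angles; "qvel": joint speeds; "joint_torque": joint torques, N m; "ee_pos": TCP position; "tool_rot": TCP orientation; "contact_force": force on the tool from outside, world axes, zero at the start; "wrist_torque": the same for the moment, N m; "opening": opening from 0.0 (shut) to 1.0 (fully open); "finger_force": force on a finger pad.
Only numpy, scipy, OpenCV 4.12 (cv2) and the standard library are available. Lean on these libraries where they do the work, as an engineer would, in place of code of your own. Each camera call takes 0.05 s, during which the arm holds its last target. There are 200 camera calls.

## Working session

There is one attempt and no reset: what is moved stays moved. The work goes in short steps, Python scripts to look and compute and a tool call to move; the robot and the scene stay as the last step left them, time stands still between calls to the robot, and variables do not carry over. Pictures are saved under pics/ and viewed, at most 10 in all, crops included, and the job is handed in when it is done.

Besides the shell and the picture viewer there is one more tool, called after "Call:" as name(argument=value, ...), one argument or row to a line, values as JSON. play_rows: Moves the arm, as the interface text tells. Its arguments: {"type":"object","properties":{"increments":{"type":"array","items":{"type":"array"}}},"required":["increments"]}

```bash
mkdir -p pics
cat > h.py <<'E'
import numpy as np, cv2
from cell import manip
def cloud(cam):
    pic,d=manip.camera(cam); m=manip.camera_model(cam)
    v,u=np.mgrid[0:420,0:560]
    x=(u-m['cx'])/m['fx']; y=(v-m['cy'])/m['fy']; X,Y=x.copy(),y.copy()
    for _ in range(10):
        s=1+m['k1']*(X*X+Y*Y); X,Y=x/s,y/s
    P=np.stack([X*d,Y*d,d,np.ones_like(d)],-1)@np.array(m['cam_to_world']).T
    P=P[...,:3]; P[d==0]=np.nan
    return pic,P
def rect(pts):
    (c,s,a)=cv2.minAreaRect(pts.astype(np.float32)); return np.round(c,1),np.round(s,1),round(a,1)
E
python3 - <<'E'
from h import *
s=manip.sense(); print(s['time'],s['ee_pos'],s['tool_rot'],s['contact_force'])
for c in ['top','side']:
    pic,P=cloud(c); cv2.imwrite(f'pics/{c}0.png',pic[...,::-1])
    print(c,np.round(manip.camera_model(c)['cam_to_world'],2).tolist())
    for n in ['bay','battery','contactor','driver','bottle','offcut','parts_tray','screwdriver']:
        for o in manip.outline_of(c,n)[:2]:
            p=P[o['mask']]; p=p[np.isfinite(p[:,0])]
            if len(p)<10: continue
            zt=np.percentile(p[:,2],[5,50,95]); q=p[p[:,2]>zt[1]-8]
            print(n,round(o['score'],2),np.round(o['box']),zt.round(0),*rect(q[:,:2]))
E
```

```text
0.0 [244.0412501  520.11256138 247.40729071] [-3.13977509e+00 -2.35647280e-04  2.70280389e+00] [ 0.1420129   0.22474183 -0.33780177]
top [[-0.01, -0.99, 0.15, 327.71], [-1.0, 0.0, -0.01, 0.21], [0.01, -0.15, -0.99, 1229.69], [0.0, 0.0, 0.0, 1.0]]
bay 0.56 [284. 152. 142.  64.] [-4.  1. 41.] [680.6 -40.9] [393.9 185.2] 86.9
battery 0.81 [366. 238.  50.  52.] [32. 49. 54.] [ 426.7 -261.6] [120.  105.3] 11.5
contactor 0.72 [269. 234.  35.  38.] [43. 47. 53.] [437.8   3.4] [94.9 95.1] 85.8
contactor 0.57 [399. 179.  30.  44.] [ 9. 29. 34.] [ 600. -367.] [140.5  31.5] 15.7
driver 0.68 [176. 224.  52.  51.] [15. 45. 52.] [468.1 268.1] [103.7 110.4] 73.9
bottle 0.6 [142. 186.  24.  18.] [ 15.  72. 109.] [571.6 363.2] [36.4 45.2] 53.3
offcut 0.83 [398. 177.  28.  49.] [ 2. 28. 33.] [ 600.5 -367.3] [141.3  32.4] 15.1
parts_tray 0.58 [ 97. 244.  30.  33.] [-1.  5. 35.] [414.4 488.6] [90.4 71.7] 1.6
screwdriver 0.68 [447. 256.  20.  54.] [ 2. 22. 28.] [ 381.6 -489.8] [159.4  26. ] 10.7
side [[-0.8, -0.4, 0.45, -337.02], [-0.61, 0.55, -0.58, 1071.97], [-0.02, -0.73, -0.68, 1298.91], [0.0, 0.0, 0.0, 1.0]]
bay 0.56 [244. 183. 106.  36.] [-2.  4. 22.] [499.5 206.5] [370.  841.2] 34.4
battery 0.97 [334. 175.  34.  34.] [14. 51. 57.] [ 424.8 -258.8] [117.1 117.3] 9.5
battery 0.33 [290. 216.  43.  36.] [14. 48. 56.] [436.5   3.8] [101.3  99.3] 84.6
contactor 0.74 [288. 216.  38.  38.] [ 9. 48. 56.] [436.5   3.8] [101.3  99.3] 84.6
driver 0.72 [249. 253.  15.  26.] [31. 48. 54.] [345.1 327.3] [ 42.7 351.9] 43.8
bottle 0.85 [187. 257.  16.  30.] [ 15.  67. 110.] [568.9 370.2] [43.5 40.2] 43.7
screwdriver 0.72 [375. 154.  42.  14.] [ 8. 20. 29.] [ 379.6 -482.8] [161.6  27.4] 10.0
```

Run:
```python
from h import *
pic,P=cloud('top')
cv2.imwrite('pics/t1.png',cv2.resize(pic[100:310,60:480,::-1],None,fx=1.9,fy=1.9,interpolation=cv2.INTER_CUBIC))
m=(P[...,2]>34)&(P[...,2]<46)&(P[...,0]>540)&(abs(P[...,1]+40)<260)&(P[...,0]<820)
q=P[m][:,:2]; print(len(q),rect(q)); 
h=cv2.boxPoints(cv2.minAreaRect(q.astype(np.float32))); print(h.round(1))
# back wall: points in mid y
for y0 in range(-240,181,20):
    s=q[abs(q[:,1]-y0)<10]; 
    if len(s): print(y0,np.percentile(s[:,0],[2,50,98]).round(1),len(s))
for x0 in range(540,780,10):
    s=q[abs(q[:,0]-x0)<5]; a=s[s[:,1]<-40][:,1]; b=s[s[:,1]>-40][:,1]
    if len(a)>1 and len(b)>1: print(x0,a.min().round(1),a.max().round(1),b.min().round(1),b.max().round(1))
```

```text
1604 (array([673.8, -41. ]), array([398., 171.]), 86.8)
[[ 577.2 -234.9]
 [ 748.  -244.5]
 [ 770.3  152.9]
 [ 599.5  162.5]]
-240 [579.  702.3 746.1] 73
-220 [590.2 663.1 745.1] 325
-200 [612.9 737.3 749. ] 52
-180 [730.  738.7 748.4] 48
-160 [730.1 739.  749.1] 48
-140 [731.4 741.8 752.2] 50
-120 [732.8 742.1 751.9] 47
-100 [733.6 742.5 754.4] 50
-80 [734.6 744.8 754.9] 51
-60 [735.7 744.7 755.1] 48
-40 [735.7 745.9 758. ] 51
-20 [738.  748.3 757.8] 47
0 [739.3 747.6 757.6] 43
20 [739.8 750.3 761.1] 50
40 [742.  750.5 760.7] 49
60 [742.2 751.  760.8] 48
80 [743.7 753.8 763.1] 51
100 [745.1 754.2 764.3] 49
120 [743.4 754.7 766. ] 52
140 [616.3 694.6 767.4] 334
160 [600.6 632.4 704.7] 38
600 -227.4 -209.9 154.1 162.4
610 -227.6 -209.5 143.4 157.2
620 -228.5 -210.5 134.7 152.2
630 -228.1 -211.0 134.9 154.9
640 -231.6 -211.2 134.5 151.8
650 -231.8 -211.6 134.9 152.4
660 -232.4 -213.0 133.0 152.2
670 -233.1 -213.0 132.6 153.0
680 -233.2 -215.0 132.5 150.1
690 -232.7 -215.6 132.5 150.1
700 -233.9 -215.9 130.5 150.3
710 -233.1 -215.7 130.2 150.0
720 -234.5 -215.9 130.3 147.9
730 -237.0 -76.3 130.4 147.7
740 -237.4 -41.6 -38.9 148.4
750 -236.7 -41.6 -38.9 148.0
760 -76.6 -50.5 -39.0 147.9
```

View pics/t1.png

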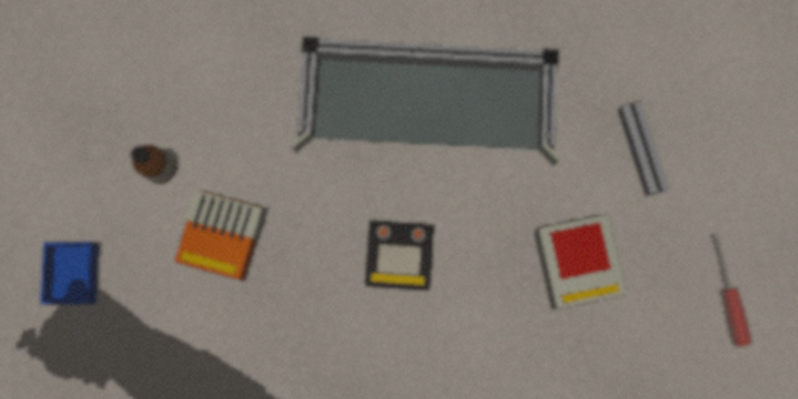

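Call:
play_rows(
  increments=[
    [[24, -54, 0], [0, 0, -0.15], 45],
    [[24, -54, 0], [0, 0, -0.15], 45],
    [[24, -54, 0], [0, 0, -0.15], 45],
    [[24, -54, 0], [0, 0, -0.15], 45],
    [[24, -54, -20], [0, 0, -0.15], 45],
    [[24, -54, -20], [0, 0, -0.15], 45],
    [[25, -54, -20], [0, 0, -0.15], 45],
    [[25, -50, -20], [0, 0, -0.14], 45],
    [[0, 0, -60], [0, 0, 0], 45],
    [[0, 0, -40], [0, 0, 0], 45],
  ],
)

```text
time: 2.2
ee_pos: [437.8, 91.6, 66.6]
tool_rot: [-3.141, 0.0, 1.51]
contact_force: [-0.1, -0.1, -0.2]
opening: 0.531
finger_force: 0.0
```

Call:
play_rows(
  increments=[
    [[2, 0, -30], [0, 0, 0], 45],
    [[0, 0, -14], [0, 0, 0.005], 45],
    [[0, -10, 0], [0, 0, 0], 45],
    [[0, -10, 0], [0, 0, 0], 45],
    [[0, -8, 0], [0, 0, 0], 45],
    [[0, -8, 0], [0, 0, 0], 45],
    [[0, -8, 0], [0, 0, 0], 45],
    [[0, -7, 0], [0, 0, 0], 45],
    [[0, -5, 0], [0, 0, 0], 45],
    [[0, 0, 0], [0, 0, 0], 45],
  ],
)

```text
time: 3.45
ee_pos: [441.0, 36.4, 25.0]
tool_rot: [3.14, -0.0, 1.517]
contact_force: [1.1, 2.3, 0.9]
opening: 0.528
finger_force: 1.0
```

```bash
cat >> h.py <<'E'
def mods(names=('battery','contactor','driver')):
    pic,P=cloud('top'); yaw=-0.055; R=np.array([[np.cos(yaw),-np.sin(yaw)],[np.sin(yaw),np.cos(yaw)]])
    for n in names:
        for o in manip.outline_of('top',n)[:1]:
            p=P[cv2.dilate(o['mask'].astype(np.uint8),np.ones((7,7)))>0]; p=p[np.isfinite(p[:,0])]
            q=p[(p[:,2]>38)&(p[:,2]<66)][:,:2]
            c,s,a=rect(q); a=(a+45)%90-45
            print(n,round(o['score'],2),c,s,'yaw',round(a,1),'bay',((c-[611.5,-37])@R).round(1))
    return pic,P
E
python3 - <<'E'
from h import *
mods()
print(manip.sense()['ee_pos'],manip.sense()['contact_force'])
E
```

```text
battery 0.96 [ 426.9 -262.3] [121.  106.4] yaw 11.5 bay [-171.9 -235.1]
contactor 0.72 [437.6 -39.9] [61.7 95. ] yaw -3.3 bay [-173.5  -12.5]
driver 0.94 [468.2 267.1] [104.3 110.2] yaw -15.5 bay [-159.8  295.8]
[440.04728281  36.50998479  24.35939622] [-0.38003645  0.91681763  0.7892495 ]
```

Call:
play_rows(
  increments=[
    [[0, -1, 0], [0, 0, 0], 45],
    [[0, 16, 10], [0, 0, 0], 45],
    [[0, 5, 50], [0, 0, 0.03], 45],
    [[-10, -5, 20], [0, 0, 0.18], 45],
    [[-15, -15, 0], [0, 0, 0.18], 45],
    [[-15, -15, 0], [0, 0, 0.18], 45],
    [[-13, -15, 0], [0, 0, 0.18], 45],
    [[-10, -15, 0], [0, 0, 0.18], 45],
    [[-10, -10, 0], [0, 0, 0.18], 45],
    [[0, 0, 0], [0, 0, 0.18], 45],
  ],
)

```text
time: 4.9
ee_pos: [366.3, -18.2, 104.8]
tool_rot: [-3.141, -0.0, 2.813]
contact_force: [0.3, 0.3, 0.6]
opening: 0.53
finger_force: 0.0
```

Call:
play_rows(
  increments=[
    [[0, 0, 0], [0, 0, 0.18], 45],
    [[0, 0, -20], [0, 0, 0.1], 45],
    [[0, 0, -20], [0, 0, 0], 45],
    [[0, 0, -20], [0, 0, 0], 45],
    [[0, 0, 0], [0, 0, 0], 45],
  ],
)

```text
time: 5.52
ee_pos: [365.9, -17.4, 43.8]
tool_rot: [3.141, -0.003, 3.088]
contact_force: [-0.0, 0.1, -0.0]
opening: 0.528
finger_force: 0.0
```

Call:
play_rows(
  increments=[
    [[0, -2, -19], [0, 0, 0], 45],
    [[8, -0.4, 0], [0, 0, 0], 45],
    [[10, -0.6, 0], [0, 0, 0], 45],
    [[14, -0.8, 0], [0, 0, 0], 45],
    [[16, -0.9, 0], [0, 0, 0], 45],
    [[16, -0.9, 0], [0, 0, 0], 45],
    [[16, -0.9, 0], [0, 0, 0], 45],
    [[16, -0.9, 0], [0, 0, 0], 45],
    [[16, -0.9, 0], [0, 0, 0], 45],
    [[10, -0.5, 0], [0, 0, 0], 45],
  ],
)

```text
time: 6.78
ee_pos: [490.4, -27.1, 25.7]
tool_rot: [-3.142, 0.0, 3.088]
contact_force: [-5.5, -0.4, 3.3]
opening: 0.527
finger_force: 2.6
```

Run:
```python
from h import *
pic,P=mods(('contactor',))
cv2.imwrite('pics/t2.png',cv2.resize(pic[100:310,60:480,::-1],None,fx=1.9,fy=1.9,interpolation=cv2.INTER_CUBIC))
```

```text
(no output)
```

View pics/t2.png

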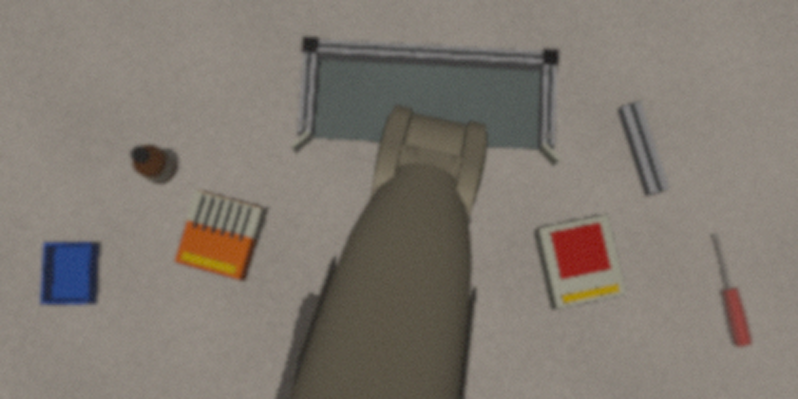

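```bash
cat >> h.py <<'E'
def side(n):
    pic,P=cloud('side'); yaw=-0.055; R=np.array([[np.cos(yaw),-np.sin(yaw)],[np.sin(yaw),np.cos(yaw)]])
    for o in manip.outline_of('side',n)[:1]:
        p=P[o['mask']]; p=p[np.isfinite(p[:,0])]; q=p[(p[:,2]>40)&(p[:,2]<56)][:,:2]
        c,s,a=rect(q); print('side',n,round(o['score'],2),c,s,'yaw',(a+45)%90-45,'bay',((c-[611.5,-37])@R).round(1)); b=(q-[611.5,-37])@R
        print('bay ext',np.percentile(b,[2,98],axis=0).round(1).tolist())
    return pic,P
E
python3 - <<'E'
from h import *
pic,P=side('contactor')
cv2.imwrite('pics/s2.png',cv2.resize(pic[100:310,60:480,::-1],None,fx=1.9,fy=1.9,interpolation=cv2.INTER_CUBIC))
E
```

```text
side contactor 0.8 [568.2 -12.5] [ 74.2 130.7] yaw 33.7 bay [-44.6  22.1]
bay ext [[-105.0, -36.9], [-17.0, 53.1]]
```

View pics/s2.png

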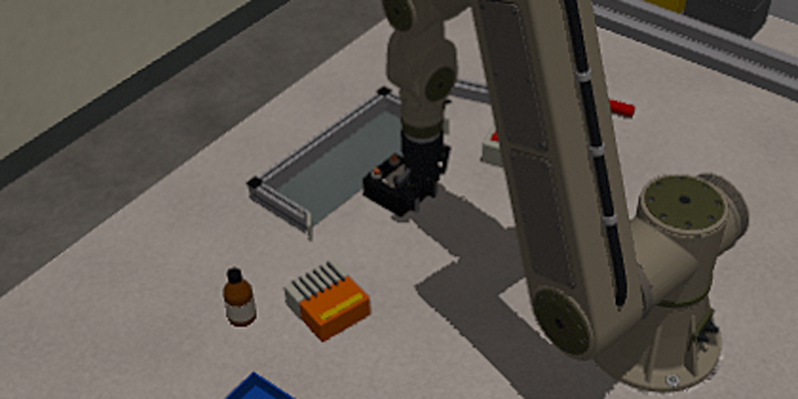

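Call:
play_rows(
  increments=[
    [[14, -0.8, 0], [0, 0, 0], 45],
    [[16, -0.9, 0], [0, 0, 0], 45],
    [[16, -0.9, 0], [0, 0, 0], 45],
    [[16, -0.9, 0], [0, 0, 0], 45],
    [[16, -0.9, 0], [0, 0, 0], 45],
    [[16, -0.9, 0], [0, 0, 0], 45],
    [[16, -0.9, 0], [0, 0, 0], 45],
    [[14, -0.8, 0], [0, 0, 0], 45],
    [[8, -0.4, 0], [0, 0, 0], 45],
    [[3, 0, 0], [0, 0, 0], 45],
  ],
)

```text
time: 8.22
ee_pos: [623.9, -34.4, 25.3]
tool_rot: [3.142, -0.001, 3.088]
contact_force: [-4.2, -0.1, 2.6]
opening: 0.526
finger_force: 2.3
```

Call:
play_rows(
  increments=[
    [[4, -0.2, 0], [0, 0, 0], 45],
    [[2, 0, 0], [0, 0, 0], 45],
    [[1, 0, 0], [0, 0, 0], 45],
  ],
)

```text
time: 8.6
ee_pos: [631.2, -34.6, 25.3]
tool_rot: [3.141, -0.0, 3.088]
contact_force: [-2.7, -0.3, -0.6]
opening: 0.526
finger_force: 1.4
```

Call:
play_rows(
  increments=[
    [[2, 0, 0], [0, 0, 0], 45],
    [[1, 0, 0], [0, 0, 0], 45],
  ],
)

```text
time: 8.85
ee_pos: [632.1, -34.5, 25.2]
tool_rot: [-3.141, -0.004, 3.088]
contact_force: [-9.8, 0.0, 6.9]
opening: 0.525
finger_force: 5.1
```

Call:
play_rows(
  increments=[
    [[-15, 1, 0], [0, 0, 0], 45],
    [[-15, 1, 10], [0, 0, 0], 45],
    [[-10, -10, 50], [0, 0, -0.165], 45],
    [[-20, -45, 25], [0, 0, -0.165], 45],
    [[-25, -50, 0], [0, 0, -0.165], 45],
    [[-25, -50, 0], [0, 0, -0.165], 45],
    [[-25, -50, 0], [0, 0, -0.165], 45],
    [[-25, -50, 0], [0, 0, -0.165], 45],
    [[-25, -50, 0], [0, 0, -0.165], 45],
    [[-3, -8, 0], [0, 0, -0.162], 45],
  ],
)

```text
time: 10.1
ee_pos: [445.1, -349.5, 111.8]
tool_rot: [3.14, 0.003, 1.761]
contact_force: [0.2, 1.2, -0.2]
opening: 0.527
finger_force: 0.0
```

Run:
```python
from h import *
mods(('contactor','driver'))
print(manip.sense()['ee_pos'],manip.sense()['tool_rot'])
```

```text
contactor 0.97 [694.8 -37.6] [111.7 106.4] yaw -3.3 bay [83.2  4. ]
driver 0.71 [468.3 267.6] [104.5 110. ] yaw -15.3 bay [-159.7  296.3]
[ 446.19012165 -346.45306727  111.28488898] [3.14027615e+00 1.43057438e-03 1.77202601e+00]
```

Call:
play_rows(
  increments=[
    [[0, 0, -50], [0, 0, 0], 45],
    [[0, 0, -36], [0, 0, 0], 45],
    [[-1, 10, 0], [0, 0, 0], 45],
    [[-1, 10, 0], [0, 0, 0], 45],
    [[0, 10, 0], [0, 0, -0.01], 45],
    [[0, 12, 0], [0, 0, -0.025], 45],
    [[0, 12, 0], [0, 0, -0.025], 45],
    [[0, 12, 0], [0, 0, -0.025], 45],
    [[0, 12, 0], [0, 0, -0.025], 45],
    [[0, 12, 0], [0, 0, -0.025], 45],
  ],
)

```text
time: 11.5
ee_pos: [445.5, -256.5, 26.5]
tool_rot: [3.139, 0.004, 1.635]
contact_force: [-0.8, -3.7, 0.1]
opening: 0.525
finger_force: 1.8
```

Run:
```python
from h import *
mods(('battery',))
print(manip.sense()['ee_pos'],manip.sense()['tool_rot'])
```

```text
battery 0.61 [ 435.8 -196.7] [120.2 109.5] yaw 3.7 bay [-166.7 -169.1]
[ 445.10180391 -254.92149942   26.04388285] [3.13932974e+00 1.46492372e-03 1.63730322e+00]
```

Call:
play_rows(
  increments=[
    [[0, 10, 0], [0, 0, -0.024], 45],
    [[0, 10, 0], [0, 0, -0.024], 45],
    [[0, 10, 0], [0, 0, -0.024], 45],
    [[0, 10, 0], [0, 0, -0.024], 45],
    [[0, 10, 0], [0, 0, -0.024], 45],
    [[0, 4, 0], [0, 0, 0], 45],
    [[0, 0, 0], [0, 0, 0], 45],
  ],
)

```text
time: 12.48
ee_pos: [445.7, -202.7, 25.9]
tool_rot: [3.138, 0.002, 1.517]
contact_force: [-0.0, -2.9, 6.2]
opening: 0.528
finger_force: 1.6
```

Run:
```python
from h import *
mods(('battery',))
print(manip.sense()['ee_pos'],manip.sense()['tool_rot'])
```

```text
battery 0.81 [ 443.4 -141. ] [107.  119.9] yaw -3.3 bay [-162.1 -113.1]
[ 445.7067213  -202.67480206   25.8323543 ] [3.13825907e+00 1.75864753e-03 1.51659142e+00]
```

Call:
play_rows(
  increments=[
    [[0, 4.5, 0], [0, 0, 0], 45],
    [[0, 0, 0], [0, 0, 0], 45],
    [[0, -16, 10], [0, 0, 0], 45],
    [[0, -6, 50], [0, 0, 0.04], 45],
    [[-10, 5, 20], [0, 0, 0.18], 45],
    [[-15, 10, 0], [0, 0, 0.18], 45],
    [[-15, 15, 0], [0, 0, 0.18], 45],
    [[-15, 20, 0], [0, 0, 0.18], 45],
    [[-15, 20, 0], [0, 0, 0.18], 45],
    [[-15, 20, 0], [0, 0, 0.18], 45],
  ],
)

```text
time: 13.82
ee_pos: [358.4, -128.7, 104.7]
tool_rot: [3.141, -0.001, 2.642]
contact_force: [0.1, 0.0, -0.5]
opening: 0.528
finger_force: 0.0
```

Call:
play_rows(
  increments=[
    [[-5, 0, 0], [0, 0, 0.18], 45],
    [[0, 0, 0], [0, 0, 0.18], 45],
    [[0, 0, -20], [0, 0, 0.09], 45],
    [[0, 0, -20], [0, 0, 0], 45],
    [[0, 0, -20], [0, 0, 0], 45],
    [[0, 0, 0], [0, 0, 0], 45],
  ],
)

```text
time: 14.58
ee_pos: [352.9, -128.6, 43.6]
tool_rot: [3.139, -0.003, 3.086]
contact_force: [0.2, 0.3, 0.3]
opening: 0.53
finger_force: 0.0
```

Run:
```python
from h import *
mods(('battery',))
side('battery')
print(manip.sense()['ee_pos'],manip.sense()['tool_rot'])
```

```text
battery 0.66 [ 443.8 -135.3] [103.4 120.3] yaw -3.2 bay [-162.  -107.4]
side battery 0.75 [ 441.5 -135. ] [114.1 123.8] yaw -4.599999999999994 bay [-164.4 -107.2]
bay ext [[-222.0, -158.6], [-104.9, -54.3]]
[ 354.74386812 -129.57137985   45.22868554] [-3.14135059e+00  1.06300085e-03  3.08571285e+00]
```

Call:
play_rows(
  increments=[
    [[0, -1, -19], [0, 0, 0], 45],
    [[10, -0.5, 0], [0, 0, 0], 45],
    [[10, -0.6, 0], [0, 0, 0], 45],
    [[14, -0.8, 0], [0, 0, 0], 45],
    [[16, -0.9, 0], [0, 0, 0], 45],
    [[16, -0.9, 0], [0, 0, 0], 45],
    [[16, -0.9, 0], [0, 0, 0], 45],
    [[16, -0.9, 0], [0, 0, 0], 45],
    [[16, -0.9, 0], [0, 0, 0], 45],
    [[16, -0.9, 0], [0, 0, 0], 45],
  ],
)

```text
time: 16.02
ee_pos: [483.7, -137.0, 25.9]
tool_rot: [-3.142, -0.003, 3.086]
contact_force: [-7.1, 0.1, 6.3]
opening: 0.524
finger_force: 3.3
```

Run:
```python
from h import *
side('battery'); mods(('battery',))
print(manip.sense()['ee_pos'],manip.sense()['tool_rot'])
```

```text
side battery 0.61 [ 551.8 -141.5] [115.  122.8] yaw -1.5 bay [ -53.9 -107.6]
bay ext [[-109.8, -153.3], [3.7, -53.5]]
battery 0.73 [ 567.2 -103. ] [ 50.3 120.5] yaw -19.7 bay [-40.6 -68.3]
[ 485.24932337 -137.44944728   25.85836328] [-3.14139684e+00  1.29216887e-03  3.08646541e+00]
```

Call:
play_rows(
  increments=[
    [[14, -0.8, 0], [0, 0, 0], 45],
    [[16, -0.9, 0], [0, 0, 0], 45],
    [[16, -0.9, 0], [0, 0, 0], 45],
    [[16, -0.9, 0], [0, 0, 0], 45],
    [[16, -0.9, 0], [0, 0, 0], 45],
    [[14, -0.8, 0], [0, 0, 0], 45],
    [[12, -0.6, 0], [0, 0, 0], 45],
    [[6, -0.3, 0], [0, 0, 0], 45],
    [[3, 0, 0], [0, 0, 0], 45],
    [[1, 0, 0], [0, 0, 0], 45],
  ],
)

```text
time: 17.48
ee_pos: [597.9, -143.4, 25.2]
tool_rot: [3.141, -0.001, 3.086]
contact_force: [-2.4, 0.2, -0.1]
opening: 0.53
finger_force: 0.0
```

Call:
play_rows(
  increments=[
    [[2, 0, 0], [0, 0, 0], 45],
    [[1.5, 0, 0], [0, 0, 0], 45],
    [[1, 0, 0], [0, 0, 0], 45],
  ],
)

```text
time: 17.85
ee_pos: [600.4, -143.4, 25.2]
tool_rot: [-3.141, -0.005, 3.085]
contact_force: [-10.1, -0.8, 3.9]
opening: 0.526
finger_force: 0.0
```

Call:
play_rows(
  increments=[
    [[-15, 1, 0], [0, 0, 0], 45],
    [[-15, 1, 10], [0, 0, 0], 45],
    [[-10, 10, 50], [0, 0, 0.15], 45],
    [[-10, 45, 35], [0, 0, 0.15], 45],
    [[-10, 57, 0], [0, 0, 0.15], 45],
    [[-10, 58, 0], [0, 0, 0.15], 45],
    [[-10, 58, 0], [0, 0, 0.15], 45],
    [[-10, 58, 0], [0, 0, 0.15], 45],
    [[-10, 58, 0], [0, 0, 0.15], 45],
    [[-10, 58, 0], [0, 0, 0.15], 45],
  ],
)

```text
time: 19.1
ee_pos: [492.9, 262.6, 122.0]
tool_rot: [-3.139, 0.003, -1.992]
contact_force: [0.7, 0.4, -0.6]
opening: 0.529
finger_force: 0.0
```

Call:
play_rows(
  increments=[
    [[-8, 50, 0], [0, 0, 0.157], 45],
    [[-8, 31, 0], [0, 0, 0], 45],
    [[0, 0, 0], [0, 0, 0], 45],
  ],
)

```text
time: 19.48
ee_pos: [476.4, 343.9, 121.6]
tool_rot: [-3.14, 0.002, -1.837]
contact_force: [-0.3, -0.5, 0.2]
opening: 0.525
finger_force: 0.0
```

Run:
```python
from h import *
pic,P=mods()
cv2.imwrite('pics/t3.png',cv2.resize(pic[100:310,60:480,::-1],None,fx=1.9,fy=1.9,interpolation=cv2.INTER_CUBIC))
print(manip.sense()['ee_pos'],manip.sense()['tool_rot'])
o=manip.outline_of('side','bottle')[0]; print(o['score'],o['box'])
```

```text
battery 0.71 [ 676.5 -149.3] [118.2 132.4] yaw -3.1 bay [  71.1 -108.6]
contactor 0.61 [694.8 -39.1] [106.5 107.3] yaw -1.3 bay [83.3  2.5]
driver 0.86 [468.3 267.7] [103.6 109.9] yaw -15.4 bay [-159.7  296.4]
[477.13132323 340.60054776 120.90403182] [-3.14103924e+00  3.32502973e-04 -1.84161693e+00]
0.93 [187.4, 257.6, 16.2, 32.4]
```

View pics/t3.png

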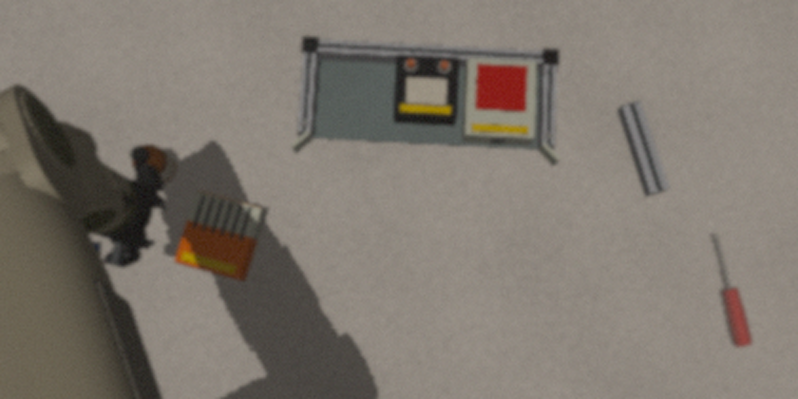

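Call:
play_rows(
  increments=[
    [[-3, 0, -50], [0, 0, 0], 45],
    [[0, 0, -46], [0, 0, 0], 45],
    [[-1, -7, 0], [0, 0, 0], 45],
    [[-1, -8, 0], [0, 0, 0], 45],
    [[0, -10, 0], [0, 0, 0.01], 45],
    [[0, -12, 0], [0, 0, 0.02], 45],
    [[0, -12, 0], [0, 0, 0.02], 45],
    [[0, -12, 0], [0, 0, 0.02], 45],
    [[0, -12, 0], [0, 0, 0.02], 45],
    [[0, -12, 0], [0, 0, 0.02], 45],
  ],
)

```text
time: 20.98
ee_pos: [473.2, 256.5, 26.7]
tool_rot: [-3.138, 0.003, -1.729]
contact_force: [0.3, 3.3, 0.8]
opening: 0.526
finger_force: 1.4
```

Run:
```python
from h import *
mods(('driver',))
print(manip.sense()['ee_pos'],manip.sense()['tool_rot'])
```

```text
driver 0.73 [471.4 196.2] [108.5 118.7] yaw -8.5 bay [-152.7  225.1]
[472.80695083 255.39441507  26.26448517] [-3.13900041e+00  5.80185726e-04 -1.73177450e+00]
```

Call:
play_rows(
  increments=[
    [[0, -12, 0], [0, 0, 0.02], 45],
    [[0, -12, 0], [0, 0, 0.02], 45],
    [[0, -12, 0], [0, 0, 0.02], 45],
    [[0, -12, 0], [0, 0, 0.02], 45],
    [[0, -12, 0], [0, 0, 0.02], 45],
    [[0, -12, 0], [0, 0, 0.006], 45],
    [[0, -12, 0], [0, 0, 0], 45],
    [[0, -12, 0], [0, 0, 0], 45],
    [[0, -9, 0], [0, 0, 0], 45],
    [[0, 0, 0], [0, 0, 0], 45],
  ],
)

```text
time: 22.32
ee_pos: [471.1, 150.0, 23.9]
tool_rot: [3.14, -0.002, -1.626]
contact_force: [-0.5, -0.2, 0.3]
opening: 0.525
finger_force: 0.0
```

Run:
```python
from h import *
mods(('driver',)); side('driver')
print(manip.sense()['ee_pos'],manip.sense()['tool_rot'])
```

```text
driver 0.8 [475.4  88.6] [104.5 117.9] yaw -3.5 bay [-142.8  117.9]
side driver 0.96 [462.6  83.4] [92.9 87.6] yaw -3.4000000000000057 bay [-155.3  112. ]
bay ext [[-196.5, 66.9], [-119.4, 139.0]]
[471.07130171 151.12079775  23.89782937] [ 3.14013464e+00 -1.02442979e-03 -1.62463751e+00]
```

Call:
play_rows(
  increments=[
    [[0, -4.5, 0], [0, 0, 0], 45],
    [[0, 0, 0], [0, 0, 0], 45],
    [[0, 16, 10], [0, 0, 0], 45],
    [[0, 6, 50], [0, 0, -0.04], 45],
    [[-10, -5, 20], [0, 0, -0.18], 45],
    [[-15, -10, 0], [0, 0, -0.18], 45],
    [[-15, -15, 0], [0, 0, -0.18], 45],
    [[-15, -15, 0], [0, 0, -0.18], 45],
    [[-15, -20, 0], [0, 0, -0.18], 45],
    [[-15, -15, 0], [0, 0, -0.18], 45],
  ],
)

```text
time: 23.78
ee_pos: [386.6, 89.2, 105.3]
tool_rot: [-3.141, 0.001, -2.75]
contact_force: [0.0, -0.1, -0.3]
opening: 0.524
finger_force: 0.0
```

Call:
play_rows(
  increments=[
    [[-7, 0, 0], [0, 0, -0.18], 45],
    [[0, 0, 0], [0, 0, -0.18], 45],
    [[0, 0, -20], [0, 0, -0.09], 45],
    [[0, 0, -20], [0, 0, 0], 45],
    [[0, 0, -20], [0, 0, 0], 45],
    [[0, 0, 0], [0, 0, 0], 45],
  ],
)

```text
time: 24.52
ee_pos: [378.8, 89.6, 44.1]
tool_rot: [-3.141, -0.002, 3.09]
contact_force: [-0.4, -0.3, 0.7]
opening: 0.525
finger_force: 0.0
```

Run:
```python
from h import *
mods(('driver',)); side('driver')
print(manip.sense()['ee_pos'],manip.sense()['tool_rot'])
```

```text
driver 0.7 [480.3  84.7] [102.8 109.6] yaw -4.0 bay [-137.7  114.3]
side driver 0.76 [476.4  84.7] [107.7 116.9] yaw -4.300000000000011 bay [-141.6  114.1]
bay ext [[-192.9, 65.4], [-88.0, 164.9]]
[380.60188115  89.26996709  45.42146272] [3.14136491e+00 1.77830525e-03 3.08916834e+00]
```

Call:
play_rows(
  increments=[
    [[10, 0, -19], [0, 0, 0], 45],
    [[12, -0.7, 0], [0, 0, 0], 45],
    [[10, -0.6, 0], [0, 0, 0], 45],
    [[12, -0.8, 0], [0, 0, 0], 45],
    [[16, -1, 0], [0, 0, 0], 45],
    [[16, -1, 0], [0, 0, 0], 45],
    [[16, -1, 0], [0, 0, 0], 45],
    [[16, -1, 0], [0, 0, 0], 45],
    [[16, -1, 0], [0, 0, 0], 45],
    [[14, -1, 0], [0, 0, 0], 45],
  ],
)

```text
time: 25.98
ee_pos: [518.5, 80.8, 25.4]
tool_rot: [3.141, -0.0, 3.089]
contact_force: [-5.1, 0.3, 4.0]
opening: 0.53
finger_force: 2.3
```

Run:
```python
from h import *
side('driver')
print(manip.sense()['ee_pos'],manip.sense()['tool_rot'])
```

```text
side driver 0.79 [585.1  77.7] [105.5 110.2] yaw 1.7000000000000028 bay [-32.7 113.1]
bay ext [[-78.6, 69.0], [16.4, 163.8]]
[520.57396754  80.61952111  25.70423617] [3.14146077 0.00323329 3.08837146]
```

Call:
play_rows(
  increments=[
    [[14, -0.8, 0], [0, 0, 0], 45],
    [[16, -0.9, 0], [0, 0, 0], 45],
    [[16, -0.9, 0], [0, 0, 0], 45],
    [[16, -0.9, 0], [0, 0, 0], 45],
    [[14, -0.9, 0], [0, 0, 0], 45],
    [[12, -0.8, 0], [0, 0, 0], 45],
    [[6, -0.4, 0], [0, 0, 0], 45],
    [[4, -0.2, 0], [0, 0, 0], 45],
    [[2, 0, 0], [0, 0, 0], 45],
    [[1, 0, 0], [0, 0, 0], 45],
  ],
)

```text
time: 27.32
ee_pos: [618.6, 75.1, 25.3]
tool_rot: [3.142, -0.0, 3.089]
contact_force: [-2.3, -0.3, -1.4]
opening: 0.526
finger_force: 1.0
```

Call:
play_rows(
  increments=[
    [[2, 0, 0], [0, 0, 0], 45],
    [[2, 0, 0], [0, 0, 0], 45],
    [[1, 0, 0], [0, 0, 0], 45],
    [[1, 0, 0], [0, 0, 0], 45],
  ],
)

```text
time: 27.82
ee_pos: [623.1, 75.1, 25.4]
tool_rot: [-3.141, -0.003, 3.089]
contact_force: [-8.0, -0.2, 5.8]
opening: 0.529
finger_force: 4.4
```

Wall reached; back away and check.

Call:
play_rows(
  increments=[
    [[-15, 1, 0], [0, 0, 0], 45],
    [[-20, 1, 10], [0, 0, 0], 45],
    [[-30, 0, 50], [0, 0, 0], 45],
    [[-40, 0, 40], [0, 0, 0], 45],
    [[-30, 50, 20], [0, 0, 0], 45],
    [[-20, 55, 0], [0, 0, 0], 45],
    [[-20, 55, 0], [0, 0, 0], 45],
    [[-20, 55, 0], [0, 0, 0], 45],
    [[-20, 50, 0], [0, 0, 0], 45],
    [[0, 0, 0], [0, 0, 0], 45],
  ],
)

```text
time: 29.08
ee_pos: [409.2, 345.8, 146.2]
tool_rot: [3.139, 0.003, 3.095]
contact_force: [0.2, 0.1, -0.4]
opening: 0.523
finger_force: 0.0
```

Run:
```python
from h import *
pic,P=mods()
cv2.imwrite('pics/t4.png',cv2.resize(pic[100:220,180:360,::-1],None,fx=4,fy=4,interpolation=cv2.INTER_CUBIC))
# extents in bay frame of pts 44..56
R=np.array([[np.cos(.055),np.sin(.055)],[-np.sin(.055),np.cos(.055)]])
b=(P[...,:2]-[611.5,-37])@R; m=(P[...,2]>43)&(P[...,2]<70)&(b[...,0]>-20)&(b[...,0]<140)
for n,lo,hi in [('bat',-168,-50),('con',-42,50),('drv',60,168)]:
    k=m&(b[...,1]>lo)&(b[...,1]<hi); print(n,np.percentile(b[k],[1,99],axis=0).round(1).tolist(),rect(b[k]))
```

```text
battery 0.98 [ 676.3 -148.5] [129.8 132.8] yaw -2.9 bay [  70.8 -107.8]
contactor 0.67 [694.6 -40.7] [115.3 107.8] yaw -1.5 bay [83.2  0.9]
driver 0.6 [695.2  72.1] [119.5 124.6] yaw -2.9 bay [ 77.6 113.5]
bat [[6.2, -159.8], [124.4, -56.5]] (array([  70.2, -107.9]), array([109.1, 131.6]), 89.0)
con [[30.8, -41.0], [127.9, 48.8]] (array([84.3,  3.9]), array([ 91.7, 109.1]), 89.6)
drv [[16.9, 63.3], [130.8, 161.3]] (array([ 77.6, 112.2]), array([123.9, 102.2]), 0.7)
```

View pics/t4.png

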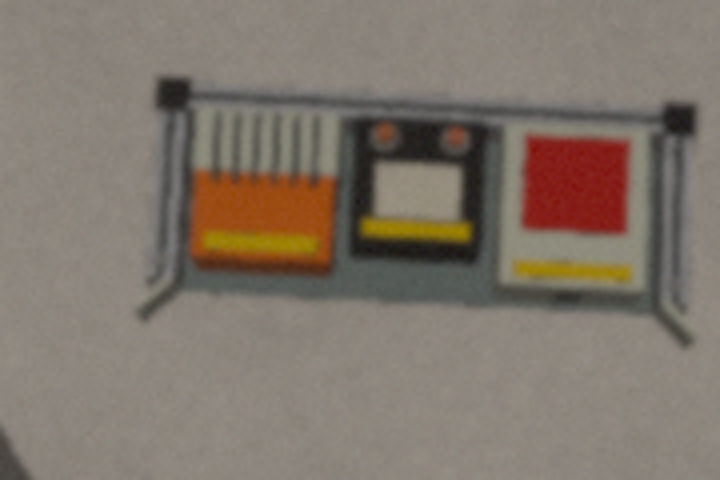

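The picture shows all three modules square, noses against the back wall, tails at about 5, 30 and 15 mm from the mouth as they should be. The arm is clear.

```bash
python3 -c "
from cell import manip
print(manip.hand_in())"
```

```text
the job is handed in; nothing more can be done
None
```

All three modules are in the frame, square and pushed home against the back wall with their tails at the open side; the arm is clear, no bystander was seen or felt to be touched, and the job was handed in at about 29 s of the 72 s allowed, with no verdict returned.

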